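# Load a die plate into the punch jig

## Task

Load the aluminium die plate into the punch jig: with the fingertips only, push it flat along the bench under the low steel bridge until its leading edge is fully home against the back fence, then press the black knob on the bridge all the way down so that its pin goes into the plate. Do not grasp, lift or tip the plate, leave the knob up until the plate is home, and leave the round wooden box and the small jar beside the jig where they stand.

Things in the scene. Friction and masses are not known exactly. Their poses are not given: they have to be found in the camera images.
- jig: Dark steel punch jig screwed to the bench, no floor. Origin on the bench top (z = 0) under the pin at the middle of the bridge; x points the way the plate is pushed in, y across, z up. Bridge: x +-20, y +-70 mm, underside 19 mm and top 32 mm up; opening between its legs y +-48 mm. Beyond it, 12 mm high side rails and a 16 mm high back fence, near face at x = +41 mm
- mouth (a point): point on the bench at the entry of the jig (jig x -48 mm, y 0), axes as the jig. Here two flared guides, 14 mm high, stand about 122 mm apart; they narrow to the 96 mm opening at the bridge (jig x -20 mm)
- home (a point): point on the bench where the plate's origin must end (jig x -9 mm, y 0), axes as the jig: the plate then touches the fence and its tail stands out 39 mm on the entry side of the bridge
- die_plate: Loose aluminium plate, 100 mm long (its x), 90 mm wide (y), 16 mm thick, 0.32 to 0.52 kg, flat on the bench in front of the jig's mouth, turned a little and off to a side. Origin at the centre of its underside; its +x end goes in first. Through holes: the pin's, 16 mm wide, 9 mm ahead of the centre on the centre line, and two others (20 and 12 mm) nearer the tail
- pin (a joint): travel of the pin in the bridge, m: 0 to 0.002 up (as found), 0.015 fully down. It is held only by friction (about 4 N to push) and stays where it is left. Its lower end is 8 mm thick; if the plate's hole is not under it, it stops on the plate after about 5 mm
- knob_top (a point): centre of the top face of the black knob on the pin, 20 mm in diameter, vertical axis above the jig's origin; 71 mm above the bench with the pin up, 56 mm with it fully down
- wax_box: bystander: turned round wooden box, 63 mm across, 23 mm high, behind the fence; origin at the centre of its underside
- flux_jar: bystander: small glass jar of green flux, 40 mm across, 39 mm high, at the left end of the bridge; origin at the centre of its underside
There are look-alikes about, which are no part of the job. Leave any red look-alike of the jig alone.

How it is judged:
On the way, in this order (a step that is already met when the one before it is completed fails the run):
1. the plate lies flat under the bridge, home against the fence, with the pin still up (x of die_plate in the frame of jig between -0.0135 and -0.0045 m and y of die_plate in the frame of jig between -0.0045 and 0.0045 m and angle between the x axis of die_plate and the x axis of jig, either way round below 0.07 rad and angle between die_plate's own z axis and vertical below 0.04 rad and height (world z) of die_plate below 0.003 m and linear speed of die_plate below 0.01 m/s and value of joint pin below 0.004 m), for 0.2 s.
2. the pin is pressed down into the plate (value of joint pin above 0.012 m), for 0.1 s.
At the end, for the whole second after the job is handed in: The plate lies flat and still under the bridge, its centre within 4.5 mm of the home position along and across the jig and square within 4 degrees, and the pin is at least 12 mm down (x of die_plate in the frame of jig between -0.0135 and -0.0045 m and y of die_plate in the frame of jig between -0.0045 and 0.0045 m and angle between the x axis of die_plate and the x axis of jig, either way round below 0.07 rad and angle between die_plate's own z axis and vertical below 0.04 rad and height (world z) of die_plate below 0.003 m and linear speed of die_plate below 0.01 m/s and value of joint pin above 0.012 m); the robot touches nothing.
It fails at once if the plate is lifted off the bench (height (world z) of die_plate above 0.008 m).
It fails at once if the plate is tipped by more than 7 degrees (angle between die_plate's own z axis and vertical above 0.12 rad).
It fails at once if the knob is pressed before the plate is home (value of joint pin above 0.004 m and not (x of die_plate in the frame of jig between -0.0135 and -0.0045 m and y of die_plate in the frame of jig between -0.0045 and 0.0045 m)).
It fails at once if the wax box or the flux jar is pushed more than 25 mm (distance of any of wax_box, flux_jar from where it was at the start of the episode above 0.025 m).
It also fails if it takes over 67 s, if anything falls off the work surface, if the arm or the gripper's body presses on something with over 40 N, if the wrist force passes 120 N, or if a joint passes its speed limit or range.

## Robot

A 6-joint arm with a two-finger parallel gripper is mounted at the origin on a cart in front of the work surface, level with it; the furniture and walls round the work are solid. World frame = base frame: x ahead of the robot, y to its left, z up, the work surface at z = 0. Lengths are in m, angles in rad, forces in N, time in s.
With the tool pointing down it reaches from about 0.4 to 0.825 m from the base axis. Payload 7 kg.
Tool frame: the origin (TCP) lies on the mounting face of the last link; the fingertips stand 178 mm ahead of it and the grasp point (between the pads) lies arm.grip_depth ahead of it (arm.grip_depth is the distance from the TCP to the grasp point, in m); z points along the fingers, y is the direction in which the jaws open and shut (so a half turn about z gives the same grasp; the last joint's range is limited). The gripper opens to 88 mm and grips with 3 to 60 N. Pads are 19 mm wide; open, the fingers measure 130 mm over their backs; the gripper's body (78 mm by 193 mm) begins 47 mm behind the grasp point.
Start: joints at [-0.975, 0.359, 0.012, 0, -1.224, -0.288], TCP at [0.204, -0.643, 0.405] pointing down, gripper open.
Joint ranges: [-3.07, 3.07], [-1.43, 2.12], [-1.02, 1.25], [-3.03, 1.67], [-3.05, -0], [-3.03, 3.03]. Speed limits (rad/s): [2.39, 2.39, 3.01, 3.14, 3.14, 3.14].

## Interface

Orientations are given as [roll, pitch, yaw] about the fixed x, y, z axes, in that order (R = Rz(yaw) Ry(pitch) Rx(roll)).
In Python, from station import arm gives the robot as it stands.
- The arm moves only by the tool carry_out, never from a script. Its argument "targets" is a list that holds one entry, the list of rows, each a list of 7 numbers: the turn, a rotation vector about the tool's x, y, z in units of 8 degrees (1.0 is 8 degrees), then the shift along the tool's x, y, z in units of 2.5 cm (1.0 is 2.5 cm), then the opening, from -1 (shut) to 1 (fully open). A call has 1 to 20 rows; each row shifts and turns the commanded pose from where the row before left it, along the tool's axes as they then stand; what a row does not reach is not made up. A row lasts 1/8 s, in which the tool goes at most 62.5 mm and 10.7 degrees, less where a joint would pass 70% of its speed; a pose out of reach is approached as far as the arm can. A call with a number of a shift or a turn outside -1 to 1 is refused whole. A call with a gripper value outside its range is refused whole. The fingers move at their own pace and stop on an object; "squeeze" is the grip in N (left out, the last holds). Time passes only in rows, so rows that do not move let the fingers close. It gives the time, the measured TCP pose, the force and the opening at its end, in the units of the state.
- arm.get_state(): the state, without advancing time (a new reading comes with each control period).
- arm.grab_frame(name): name is "scene" or "top" or "wrist"; returns (picture, depth): 420x560x3 uint8, red, green, blue; 420x560 float32, m along the optical axis (not along the pixel's ray), 0 where there is no reading.
- arm.camera_model(name): a dict with "camera_matrix" (3x3 intrinsics, pixels), "distortion" ([k1, k2, p1, p2, k3] as OpenCV has them; the pictures are not rectified), "world_from_camera" (4x4, takes a point from camera to world coordinates). Camera axes: x right, y down, z forward; pixel columns grow to the right and rows downward; lengths in m; the calibration is good to about 2 mm. A picture is of the moment at which its call begins: read the wrist's pose just before it. camera_model takes no time and is no camera call; for the wrist camera it gives the pose at the moment of the call.
- arm.job_done(): hands the job in, once; it reports no verdict.
Trained networks look in the newest picture that a camera, given by its name, has taken for a name from the list of things; names that differ only in an ending like _2 or _b are one class to them, and where a whole thing is asked for, a point or a joint stands for the part that bears it (a point fixed in the world has none). Each returns a list of dicts, best first, with "conf" (0 to 1); they miss things now and then, are a little off and sometimes report something else, mostly with a low value. They report only what shows in the picture. A call takes as long as a camera call. They do not tell look-alikes from the thing itself.
- arm.spot_in(camera, query): "point" ([row, column] in pixels, amid what is visible of it).
- arm.landmark_of(camera, query): "point" ([row, column] in pixels: a listed point, or the origin of a listed thing).
The state is a dict: "t": time; "q": joint angles; "qd": joint speeds; "joint_efforts": joint torques, N m; "eef_pos": TCP position; "ee_rot": TCP orientation; "force": force on the tool from outside, world axes, zero at the start; "moment": the same for the moment, N m; "width": finger opening in m.
Only numpy, scipy, OpenCV 4.12 (cv2) and the standard library are available. Lean on these libraries where they do the work, as an engineer would, in place of code of your own. Each camera call takes 0.05 s, during which the arm holds its last target.

## Working session

There is one attempt and no reset: what is moved stays moved. The work goes in short steps, Python scripts to look and compute and a tool call to move; the robot and the scene stay as the last step left them, time stands still between calls to the robot, and variables do not carry over. Pictures are saved under pics/ and viewed, and the job is handed in when it is done.

Besides the shell and the picture viewer there is one more tool, called after "Request:" as name(argument=value, ...), one argument or row to a line, values as JSON. carry_out: Moves the arm, as the interface text tells. Its arguments: {"type":"object","properties":{"targets":{"type":"array"},"squeeze":{"type":"number"}},"required":["targets"]}

```bash
ls; mkdir -p pics; cat > h.py <<'E'
import numpy as np, cv2
from station import arm
from scipy.spatial.transform import Rotation as R
def snap(n,f):
    p,d=arm.grab_frame(n); cv2.imwrite('pics/'+f,p[:,:,::-1]); return p,d
def ray(cm,rc):
    K=np.array(cm['camera_matrix']);D=np.array(cm['distortion']);T=np.array(cm['world_from_camera'])
    u=cv2.undistortPoints(np.array([[[rc[1],rc[0]]]],float),K,D)[0,0]
    return T[:3,3],T[:3,:3]@np.array([u[0],u[1],1])
def onz(cm,rc,z):
    o,d=ray(cm,rc); return o+d*(z-o[2])/d[2]
def proj(cm,P):
    K=np.array(cm['camera_matrix']);D=np.array(cm['distortion']);T=np.linalg.inv(np.array(cm['world_from_camera']))
    r,_=cv2.Rodrigues(T[:3,:3]); return cv2.projectPoints(np.array(P,float).reshape(-1,1,3),r,T[:3,3],K,D)[0][:,0]
E
python3 - <<'E'
from h import *
print(arm.get_state(), arm.grip_depth)
for n in ['scene','top']:
    snap(n,n+'0.png')
    cm=arm.camera_model(n); print(n,np.round(cm['world_from_camera'],3).tolist())
    for q in ['jig','die_plate','knob_top','mouth','home','wax_box','flux_jar']:
        print(q,[(np.round(x['point']).tolist(),round(x['conf'],2),np.round(onz(cm,x['point'],.071 if q=='knob_top' else 0),3).tolist()) for x in arm.landmark_of(n,q)])
E
```

```text
pics
{'t': 0.0, 'q': array([-9.74920860e-01,  3.59386106e-01,  1.10532991e-02, -3.49947743e-04,
       -1.22412552e+00, -2.88095394e-01]), 'qd': array([ 0.00091368, -0.0008124 , -0.00023019,  0.00010797,  0.00034823,
       -0.00051545]), 'joint_efforts': array([ 1.49039308e-03, -5.82712018e+01,  2.93055385e+01,  6.99716359e+00,
        6.83041246e-03, -1.23744012e-04]), 'eef_pos': array([ 0.20441941, -0.64308955,  0.40372057]), 'ee_rot': array([ 3.13990568e+00, -1.56848380e-04, -2.83393162e+00]), 'force': array([-0.13138945, -0.34906042,  0.45744261]), 'moment': array([-0.00816211, -0.00598768,  0.01045669]), 'width': 0.08781654275187498} 0.1593
scene [[-0.487, -0.516, 0.704, -0.118], [-0.873, 0.299, -0.385, 0.666], [-0.011, -0.803, -0.596, 0.692], [0.0, 0.0, 0.0, 1.0]]
jig [([213.0, 321.0], 0.8, [0.611, 0.137, 0.0]), ([310.0, 180.0], 0.75, [0.48, 0.577, 0.0])]
die_plate [([217.0, 374.0], 0.55, [0.525, 0.025, 0.0])]
knob_top [([195.0, 322.0], 0.51, [0.597, 0.147, 0.071]), ([286.0, 173.0], 0.4, [0.485, 0.578, 0.071])]
mouth [([214.0, 337.0], 0.91, [0.585, 0.1, 0.0]), ([238.0, 309.0],
[... 208 characters left out ...]
, [0.531, 0.232, 0.0])]
top [[0.016, -0.983, 0.181, 0.423], [-1.0, -0.011, 0.03, 0.267], [-0.027, -0.181, -0.983, 1.049], [0.0, 0.0, 0.0, 1.0]]
jig [([269.0, 160.0], 0.77, [0.474, 0.585, 0.0])]
die_plate []
knob_top [([263.0, 153.0], 0.59, [0.483, 0.579, 0.071]), ([208.0, 349.0], 0.46, [0.614, 0.143, 0.071]), ([244.0, 313.0], 0.16, [0.531, 0.223, 0.071])]
mouth [([232.0, 358.0], 0.78, [0.57, 0.112, 0.0]), ([283.0, 178.0], 0.55, [0.442, 0.54, 0.0])]
home [([266.0, 163.0], 0.71, [0.48, 0.578, 0.0]), ([220.0, 349.0], 0.57, [0.599, 0.134, 0.0])]
wax_box [([189.0, 316.0], 0.79, [0.674, 0.212, 0.0])]
flux_jar [([243.0, 316.0], 0.53, [0.541, 0.214, 0.0]), ([188.0, 313.0], 0.25, [0.677, 0.22, 0.0])]
```

View pics/scene0.png

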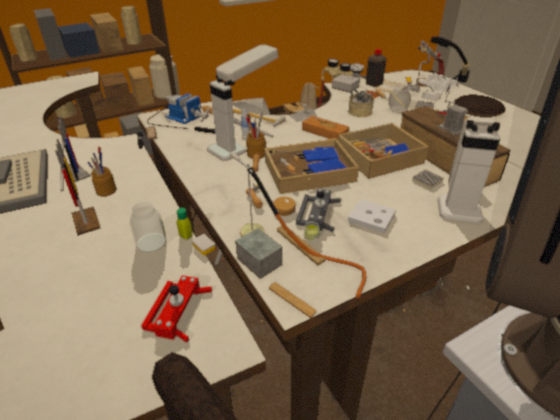

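View pics/top0.png

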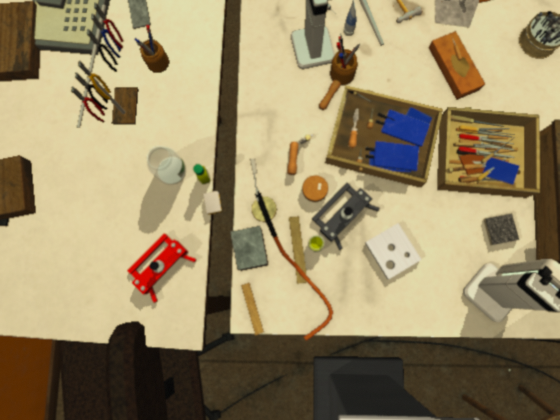

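The dark steel jig is at top (348,210); the red look-alike is at top (157,265) and stays untouched. The die plate with three holes is at top (392,252), the wax box at (315,188) and the flux jar at (316,243). I'll confirm these in an enlarged crop.

```bash
python3 - <<'E'
from h import *
p=cv2.imread('pics/top0.png'); c=p[170:290,290:440]; cv2.imwrite('pics/crop0.png',cv2.resize(c,None,fx=5,fy=5,interpolation=cv2.INTER_CUBIC))
p,d=snap('wrist','w0.png')
cm=arm.camera_model('wrist');print(np.round(cm['world_from_camera'],3).tolist(),np.round(cm['camera_matrix'],0).tolist())
s=arm.get_state();Rt=R.from_euler('xyz',s['ee_rot']).as_matrix();T=np.array(cm['world_from_camera'])
print(np.round(Rt,3).tolist(),'cam in tool',np.round(Rt.T@(T[:3,3]-s['eef_pos']),3),np.round(Rt.T@T[:3,:3],3).tolist())
E
```

```text
[[-0.302, 0.918, 0.255, 0.136], [0.953, 0.291, 0.081, -0.666], [-0.0, 0.268, -0.963, 0.384], [0.0, 0.0, 0.0, 1.0]] [[317.0, 0.0, 282.0], [0.0, 317.0, 207.0], [0.0, 0.0, 1.0]]
[[-0.953, -0.303, 0.0], [-0.303, 0.953, -0.0], [-0.0, -0.0, -1.0]] cam in tool [ 0.072 -0.001  0.02 ] [[-0.001, -0.964, -0.268], [1.0, -0.001, -0.0], [0.0, -0.268, 0.964]]
```

View pics/crop0.png

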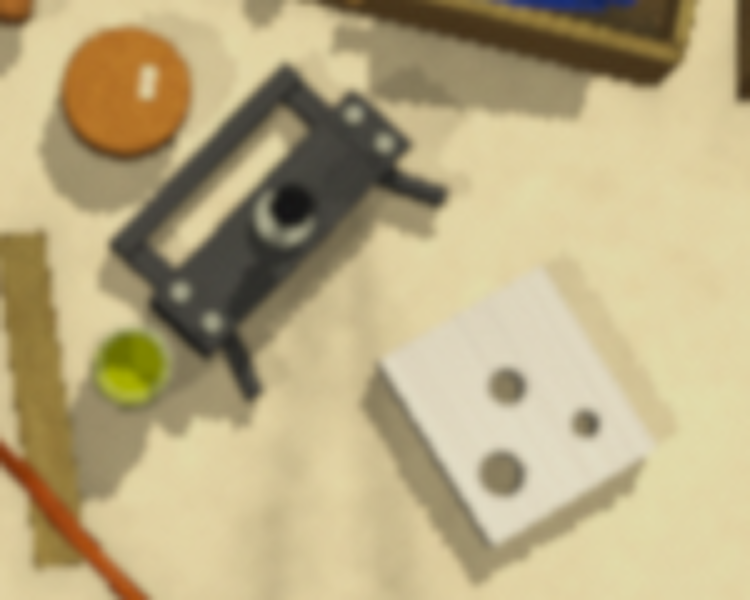

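The crop confirms it: dark jig with knob at crop (290,205), plate with three holes at crop (520,405), orange wax box at (127,90), green jar at (130,367). Next I check obstacle heights along the way.

```bash
python3 - <<'E'
from h import *
p,d=arm.grab_frame('top');cm=arm.camera_model('top')
K=np.array(cm['camera_matrix']);D=np.array(cm['distortion']);T=np.array(cm['world_from_camera'])
rr,cc=np.mgrid[0:420,0:560]
u=cv2.undistortPoints(np.stack([cc.ravel(),rr.ravel()],1).astype(float)[:,None],K,D)[:,0]
P=np.c_[u,np.ones(len(u))]*d.reshape(-1,1); P=P@T[:3,:3].T+T[:3,3]
P=P[d.ravel()>0]
xs=np.arange(.2,1.0,.05); ys=np.arange(.5,-.6,-.05)
print('y:',np.round(ys,2))
for x in xs[::-1]:
  print(round(x,2),[int(1000*P[m][:,2].max()) if (m:=(abs(P[:,0]-x)<.025)&(abs(P[:,1]-y)<.025)).any() else -1 for y in ys])
E
```

```text
y: [ 0.5   0.45  0.4   0.35  0.3   0.25  0.2   0.15  0.1   0.05  0.   -0.05
 -0.1  -0.15 -0.2  -0.25 -0.3  -0.35 -0.4  -0.45 -0.5  -0.55]
0.95 [7, 7, 4, 5, 5, 6, 72, 157, 75, 6, 4, 5, 40, 41, 41, 5, 5, 4, 5, -1, -1, -1]
0.9 [5, 3, 6, 3, 6, 5, 27, 55, 56, 55, 55, 53, 5, 39, 29, 4, 5, 5, 4, -1, -1, -1]
0.85 [5, 4, 4, 4, 4, 4, 16, 55, 51, 44, 53, 56, 64, 66, 66, 65, 66, 5, 5, -1, -1, -1]
0.8 [6, 4, 4, 4, 22, 28, 55, 55, 53, 46, 46, 54, 65, 56, 39, 35, 116, -1, -1, -1, -1, -1]
0.75 [6, 2, 4, 5, 25, 25, 57, 55, 52, 46, 46, 55, 66, 55, 52, 54, 116, -1, -1, -1, -1, -1]
0.7 [84, 53, 5, 212, 27, 26, 26, 53, 56, 55, 54, 54, 88, 63, 57, 54, 115, -1, -1, -1, -1, -1]
0.65 [24, 25, 5, 212, 20, 27, 27, 36, 38, 16, 6, 4, 64, 65, 67, 65, 115, -1, -1, -1, -1, -1]
0.6 [21, 25, 5, 209, 177, 16, 37, 73, 39, 18, 19, 6, 5, 5, 18, 20, 112, -1, -1, -1, -1, -1]
0.55 [6, 5, 64, 155, 158, 40, 40, 35, 21, 21, 21, 7, 4, 8, 18, 18, 108, -1, -1, -1, -1, -1]
0.5 [35, 3, 65, 64, 85, 46, 33, 5, 18, 20, 20, 16, 5, 20, 252, 4, 102, -1, -1, -1, -1, -1]
0.45 [4, 2, 57, 11, 5, 19, 15, 5, 6, 19, 18, 5, 4, 247, 255, 206, -1, -1, -1, -1, -1, -1]
0.4 [5, 3, 10, 13, 6, 5, 16, 5, 5, 5, 4, 5, 6, 18, 240, 18, 4, 5, -1, -1, -1, -1]
0.35 [4, 3, 4, 12, 4, 17, 17, 5, 7, 6, 5, 5, 5, 5, 17, 4, 6, 3, -1, -1, -1, -1]
0.3 [4, -25, -1, -1, -1, 14, -1, -1, -1, -1, -1, -1, -1, -1, -1, -1, -1, -272, -89, -1, -1, -1]
0.25 [-848, -888, -889, -886, -887, -889, -893, -888, -887, -887, -877, -854, -845, -881, -882, -888, -888, -888, -887, -886, -889, -891]
0.2 [-888, -886, -888, -884, -888, -889, -888, -890, -885, -883, -877, -882, -886, -885, -888, -885, -883, -886, -878, -886, -883, -880]
```

Request:
carry_out(
  targets=[
    [[0,0,0,0,0,-1,0],[0,0,0,0,0.5,-1,0],[0,0,0,-0.5,1,-1,0],[0,0,0,-1,1,-1,0],[0,0,0,-1,1,-0.5,0],[0,0,0,-1,1,0,0],[0,0,0,-1,1,0,0],[0,0,0,-1,1,0,0],[0,0,0,-1,1,0,0],[0,0,0,-1,1,0,0],[0,0,0,-1,1,0,0],[0,0,0,-1,1,0,0],[0,0,0,-1,1,0,0],[0,0,0,-1,1,0,0],[0,0,0,-1,1,0,0],[0,0,0,-1,1,0,0],[0,0,0,-1,1,0,0],[0,0,0,-1,1,0,0],[0,0,0,-1,1,0,0],[0,0,0,-1,1,0,0]],
  ],
)

```text
t: 3.4
eef_pos: [0.4815, -0.0689, 0.5175]
ee_rot: [-3.142, 0.001, -2.834]
force: [-1.2, -0.7, 0.3]
width: 0.0433
```

Request:
carry_out(
  targets=[
    [[0,0,0,-0.8,1,0.5,0],[0,0,0,-0.8,1,0.5,0],[0,0,0,-0.8,1,0.5,0],[0,0,0,-0.8,0.8,0.4,0],[0,0,-1,0,0,0,0],[0,0,-1,0,0,0,0],[0,0,-0.8,0,0,0,0],[0,0,0,0,0,0,0]],
  ],
)

```text
t: 4.4
eef_pos: [0.529, 0.045, 0.4696]
ee_rot: [-3.142, 0.0, -2.444]
force: [-0.0, 0.1, -0.4]
width: 0.0437
```

```bash
python3 - <<'E'
from h import *
print(arm.get_state()['eef_pos'],arm.get_state()['ee_rot'])
cm=arm.camera_model('wrist');p,d=snap('wrist','w1.png')
import pickle;pickle.dump((cm,p,d),open('w1.pkl','wb'))
for q in ['jig','die_plate','knob_top','mouth','home','wax_box','flux_jar']:
    print(q,[(np.round(x['point']).tolist(),round(x['conf'],2),np.round(onz(cm,x['point'],.071 if q=='knob_top' else 0),4).tolist()) for x in arm.landmark_of('wrist',q)])
E
```

```text
[0.52903747 0.04498815 0.46963448] [-3.14151523e+00  3.85221034e-05 -2.44364986e+00]
jig [([253.0, 297.0], 0.91, [0.6115, 0.1417, 0.0])]
die_plate [([164.0, 277.0], 0.94, [0.526, 0.0317, 0.0])]
knob_top [([274.0, 300.0], 0.46, [0.6099, 0.1416, 0.071]), ([254.0, 299.0], 0.43, [0.5886, 0.122, 0.071])]
mouth []
home []
wax_box [([307.0, 306.0], 0.77, [0.6718, 0.2137, 0.0])]
flux_jar []
```

View pics/w1.png

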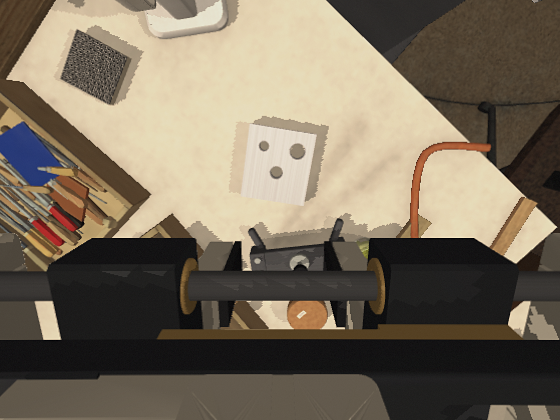

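The plate shows clearly at (275,163); the jig at (297,255) is partly hidden by the gripper. I'll move 9 cm forward for a clear view of it.

Request:
carry_out(
  targets=[
    [[0,0,0,-1,0,0,0],[0,0,0,-1,0,0,0],[0,0,0,-1,0,0,0],[0,0,0,-0.6,0,0,0],[0,0,0,0,0,0,0]],
  ],
)

```text
t: 5.42
eef_pos: [0.5981, 0.1032, 0.469]
ee_rot: [3.141, -0.001, -2.443]
force: [-1.0, -0.9, 0.1]
width: 0.0438
```

```bash
python3 - <<'E'
from h import *
cm=arm.camera_model('wrist');p,d=snap('wrist','w2.png')
import pickle;pickle.dump((cm,p,d),open('w2.pkl','wb'))
for q in ['jig','die_plate','knob_top','mouth','home','wax_box','flux_jar']:
    print(q,[(np.round(x['point']).tolist(),round(x['conf'],2),np.round(onz(cm,x['point'],.071 if q=='knob_top' else 0),4).tolist()) for x in arm.landmark_of('wrist',q)])
cv2.imwrite('pics/w2c.png',cv2.resize(p[20:230,180:400,::-1],None,fx=3.4,fy=2.8*3.4/3.4,interpolation=cv2.INTER_CUBIC))
E
```

```text
jig [([198.0, 298.0], 0.95, [0.6127, 0.1444, 0.0]), ([210.0, 300.0], 0.25, [0.6242, 0.1589, 0.0])]
die_plate [([190.0, 368.0], 0.69, [0.5384, 0.2131, 0.0])]
knob_top [([199.0, 300.0], 0.58, [0.6012, 0.1326, 0.071]), ([211.0, 301.0], 0.55, [0.611, 0.1439, 0.071])]
mouth []
home [([189.0, 297.0], 0.7, [0.6033, 0.1343, 0.0])]
wax_box [([256.0, 308.0], 0.88, [0.6721, 0.2151, 0.0]), ([211.0, 303.0], 0.6, [0.6222, 0.1632, 0.0])]
flux_jar [([190.0, 367.0], 0.86, [0.5402, 0.2128, 0.0]), ([197.0, 297.0], 0.7, [0.6124, 0.1418, 0.0]), ([256.0, 307.0], 0.56, [0.6727, 0.2152, 0.0]), ([187.0, 301.0], 0.47, [0.5979, 0.1367, 0.0])]
```

View pics/w2.png

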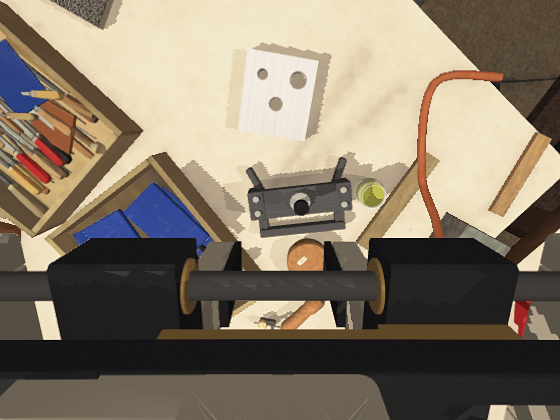

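```bash
cat > ortho.py <<'E'
from h import *
import pickle
def ortho(cm,p,z,x0,x1,y0,y1,s):
    # rows: x decreasing? row r -> x=x1-r*s ; col c -> y=y1-c*s (like top cam)
    xs=np.arange(x1,x0,-s); ys=np.arange(y1,y0,-s)
    X,Y=np.meshgrid(xs,ys,indexing='ij')
    uv=proj(cm,np.stack([X,Y,np.full_like(X,z)],-1)).reshape(X.shape+(2,)).astype(np.float32)
    return cv2.remap(p,uv[...,0],uv[...,1],cv2.INTER_LINEAR)
E
python3 - <<'E'
from ortho import *
cm,p,d=pickle.load(open('w2.pkl','rb'))
s=.0005
o=ortho(cm,p,.016,.43,.63,-.07,.13,s)
g=o.min(axis=2); hsv=cv2.cvtColor(o,cv2.COLOR_RGB2HSV)
m=((hsv[...,1]<30)&(hsv[...,2]>150)).astype(np.uint8)
m=cv2.morphologyEx(m,cv2.MORPH_OPEN,np.ones((9,9)))
cs,_=cv2.findContours(m,cv2.RETR_EXTERNAL,cv2.CHAIN_APPROX_NONE)
c=max(cs,key=cv2.contourArea); r=cv2.minAreaRect(c)
b=cv2.boxPoints(r)
print('plate rect center',.63-r[0][1]*s,.13-r[0][0]*s,'size',np.array(r[1])*s,'corners',np.c_[.63-b[:,1]*s,.13-b[:,0]*s].round(4).tolist())
cv2.polylines(o,[b.astype(int)],True,(255,0,0),1);cv2.imwrite('pics/op.png',o[:,:,::-1])
o2=ortho(cm,p,.032,.52,.72,.05,.25,s)
m=(o2.max(axis=2)<115).astype(np.uint8)
cv2.imwrite('pics/oj.png',np.hstack([o2[:,:,::-1],np.repeat(m[...,None]*255,3,2)]))
cv2.imwrite('pics/op.png',np.hstack([o[:,:,::-1],o2[:,:,::-1]]))
# depth based bridge
K=np.array(cm['camera_matrix']);D=np.array(cm['distortion']);T=np.array(cm['world_from_camera'])
rr,cc=np.mgrid[140:240,220:370]
u=cv2.undistortPoints(np.stack([cc.ravel(),rr.ravel()],1).astype(float)[:,None],K,D)[:,0]
P=(np.c_[u,np.ones(len(u))]*d[140:240,220:370].reshape(-1,1))@T[:3,:3].T+T[:3,3]
q=P[(P[:,2]>.026)&(P[:,2]<.038)&(abs(P[:,0]-.61)<.12)]
# largest blob
im=np.zeros((400,400),np.uint8); ii=((.72-q[:,0])/s).astype(int); jj=((.25-q[:,1])/s).astype(int)
k=(ii>=0)&(ii<400)&(jj>=0)&(jj<400); im[ii[k],jj[k]]=1
im=cv2.morphologyEx(im,cv2.MORPH_CLOSE,np.ones((9,9)))
im=cv2.morphologyEx(im,cv2.MORPH_OPEN,np.ones((15,15)))
n,l,st,ce=cv2.connectedComponentsWithStats(im)
for i in range(1,n):
    cs,_=cv2.findContours((l==i).astype(np.uint8),cv2.RETR_EXTERNAL,cv2.CHAIN_APPROX_NONE); r=cv2.minAreaRect(cs[0]); b=cv2.boxPoints(r)
    print(st[i,4],'c',.72-r[0][1]*s,.25-r[0][0]*s,np.array(r[1])*s,np.c_[.72-b[:,1]*s,.25-b[:,0]*s].round(4).tolist())
E
```

```text
plate rect center 0.5253602905273438 0.03181617736816407 size [0.10006943 0.08952226] corners [[0.545199990272522, 0.09589999914169312], [0.5913000106811523, 0.019200000911951065], [0.5055000185966492, -0.03229999914765358], [0.4593999981880188, 0.04450000077486038]]
18850 c 0.6093171844482421 0.14284185791015624 [0.0408525  0.14020108] [[0.5727999806404114, 0.2061000019311905], [0.6740999817848206, 0.10909999907016754], [0.645799994468689, 0.07959999889135361], [0.5446000099182129, 0.17659999430179596]]
```

View pics/op.png

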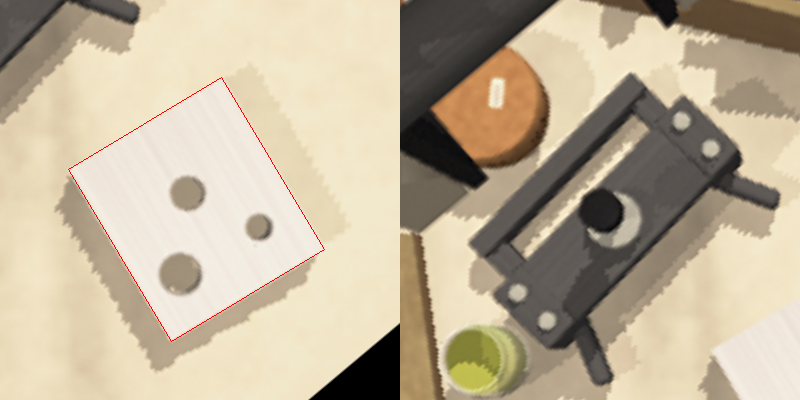

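View pics/oj.png

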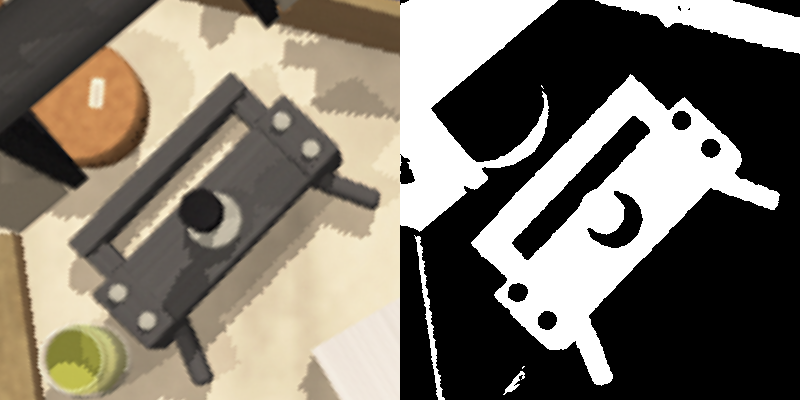

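Measured: the plate centre is (0.5254, 0.0318), yaw 31.0°. The jig is (0.6093, 0.1428), yaw 46.2°, so in jig axes the plate sits at (-138, -16) mm, turned -15°. The plan is a side push to square it, then a tail push.

```bash
cat > nav.py <<'E'
from h import *
J=np.array([.6093,.1428]); YJ=np.deg2rad(46.2)
c,s=np.cos(YJ),np.sin(YJ)
def j2w(x,y): return J+np.array([c*x-s*y,s*x+c*y])
def w2j(p): d=np.array(p[:2])-J; return np.array([c*d[0]+s*d[1],-s*d[0]+c*d[1]])
def plan(x,y,z,yaw_rel):
    st=arm.get_state(); Rt=R.from_euler('xyz',st['ee_rot'])
    tgt=R.from_euler('xyz',[np.pi,0,YJ+yaw_rel])
    rv=(Rt.inv()*tgt).as_rotvec(); w=np.r_[j2w(x,y),z]
    print('jig pos now',(w2j(st['eef_pos'])*1e3).round(1),'z',round(st['eef_pos'][2]*1e3,1),'force',np.round(st['force'],1),'t',st['t'],'q',np.round(st['q'],2))
    print('turn units',(rv/np.deg2rad(8)).round(2),'shift after turn',(tgt.inv().apply(w-st['eef_pos'])/.025).round(2))
E
python3 -c "
from nav import *
plan(-.135,-.094,.25,-np.pi/2)"
```

```text
jig pos now [-37.4 -19.3] z 470.0 force [0.5 0.4 0.2] t 5.825 q [ 0.49  0.21 -0.04 -0.   -1.32 -1.36]
turn units [ -0.     0.   -12.02] shift after turn [2.99 3.9  8.8 ]
```

Request:
carry_out(
  targets=[
    [[0,0,-1,0,0,0,0.15],[0,0,-1,0,0,0,0.15],[0,0,-1,0,0,0,0.15],[0,0,-1,0,0,0,0.15],[0,0,-1,0,0,0,0.15],[0,0,-1,0,0,0,0.15],[0,0,-1,0,0,0,0.15],[0,0,-1,0,0,0,0.15],[0,0,-1,0,0,0,0.15],[0,0,-1,0,0,0,0.15],[0,0,-1,0,0,0,0.15],[0,0,-1,0,0,0,0.15],[0,0,0,0.75,1,1,0.15],[0,0,0,0.75,1,1,0.15],[0,0,0,0.75,1,1,0.15],[0,0,0,0.75,0.9,1,0.15],[0,0,0,0,0,1,0.15],[0,0,0,0,0,1,0.15],[0,0,0,0,0,1,0.15],[0,0,0,0,0,1,0.15]],
  ],
)

```text
t: 8.32
eef_pos: [0.5839, -0.0197, 0.2692]
ee_rot: [-3.141, -0.0, -0.768]
force: [0.8, -0.4, -0.4]
width: 0.0502
```

```bash
python3 -c "
from nav import *
snap('wrist','w3.png');snap('top','t3.png')
p=cv2.imread('pics/t3.png'); cv2.imwrite('pics/t3c.png',cv2.resize(p[150:300,270:470],None,fx=4,fy=4))
plan(-.135,-.094,.183,-np.pi/2);print(arm.get_state()['width'])"
```

```text
jig pos now [-135.7  -93.5] z 267.2 force [-1.8  0.6  0.1] t 8.425 q [ 0.3   0.34 -0.37 -0.   -0.87  0.5 ]
turn units [ 0.03  0.02 -0.03] shift after turn [ 0.02 -0.03  3.37]
0.05032790351527571
```

View pics/w3.png

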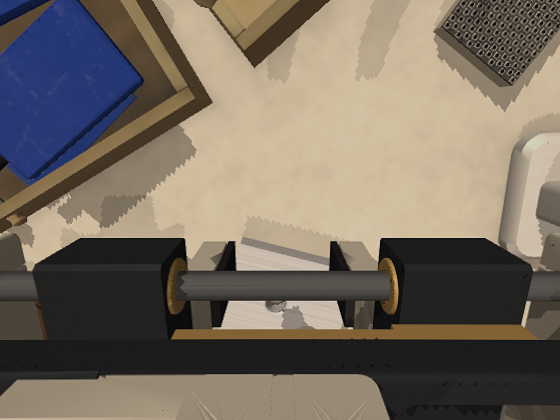

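Request:
carry_out(
  targets=[
    [[0,0,0,0,0,1,0.15],[0,0,0,0,0,1,0.15],[0,0,0,0,0,1,0.15],[0,0,0,0,0,0.35,0.15],[0,0,0,0,0,0,0.15]],
  ],
)

```text
t: 9.05
eef_pos: [0.5842, -0.0195, 0.1864]
ee_rot: [3.141, -0.0, -0.767]
force: [-0.3, 0.8, 0.6]
width: 0.0502
```

Request:
carry_out(
  targets=[
    [[0,0,0,-0.2,0,0,0.15],[0,0,0,-0.1,0,0,0.15],[0,0,0,-0.1,0,0,0.15],[0,0,0,-0.1,0,0,0.15],[0,0,0,-0.1,0,0,0.15],[0,0,0,-0.1,0,0,0.15],[0,0,0,-0.1,0,0,0.15],[0,0,0,-0.1,0,0,0.15],[0,0,0,0,0,0,0.15]],
  ],
)

```text
t: 10.18
eef_pos: [0.5675, -0.0038, 0.1858]
ee_rot: [3.141, 0.0, -0.767]
force: [1.6, -1.2, 0.4]
width: 0.0503
```

```bash
python3 -c "
from nav import *
snap('wrist','w4.png');snap('top','t4.png')
p=cv2.imread('pics/t4.png'); cv2.imwrite('pics/t4c.png',cv2.resize(p[150:300,270:470],None,fx=4,fy=4))
plan(-.135,-.0545,.183,-np.pi/2)"
```

```text
jig pos now [-134.8  -71.4] z 185.8 force [ 1.4 -0.2  1.3] t 10.275 q [ 0.34  0.42 -0.48 -0.   -0.67  0.47]
turn units [ 0.    0.   -0.02] shift after turn [-0.68  0.01  0.11]
```

View pics/w4.png

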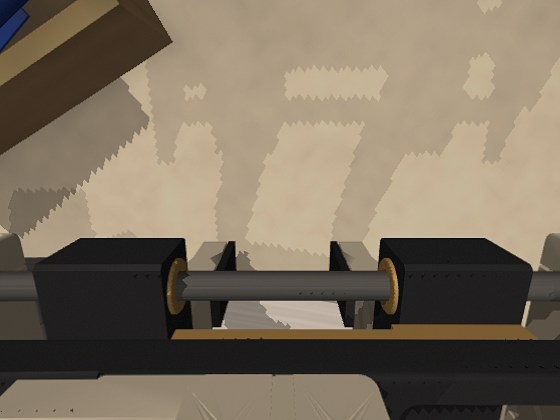

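View pics/t4c.png

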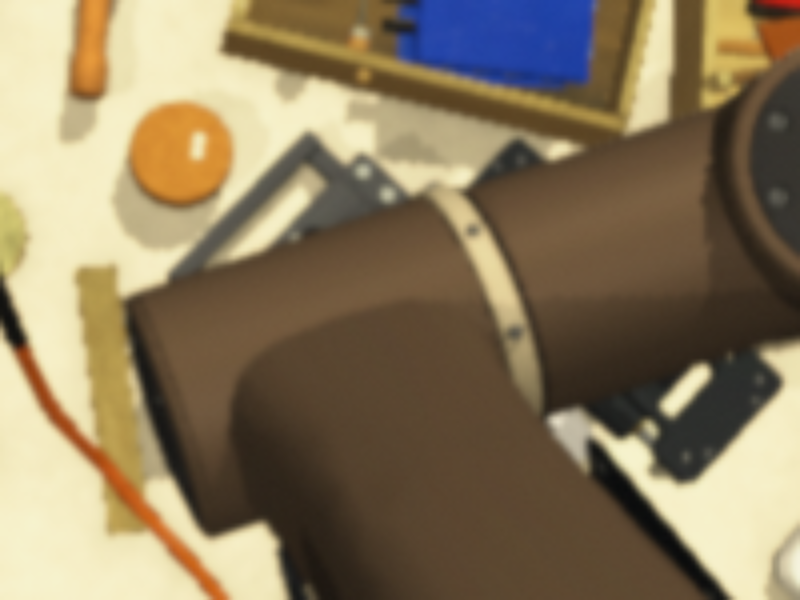

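The plate's edge between the fingers at (285,302) is already nearly square. I'll finish the side push.

Request:
carry_out(
  targets=[
    [[0,0,0,-0.08,0,0.1,0.15],[0,0,0,-0.1,0,0,0.15],[0,0,0,-0.1,0,0,0.15],[0,0,0,-0.1,0,0,0.15],[0,0,0,-0.1,0,0,0.15],[0,0,0,-0.1,0,0,0.15],[0,0,0,-0.1,0,0,0.15],[0,0,0,0,0,0,0.15],[0,0,0,0,0,0,0.15]],
  ],
)

```text
t: 11.4
eef_pos: [0.5553, 0.0079, 0.1833]
ee_rot: [3.141, 0.0, -0.767]
force: [-0.0, -0.3, -0.8]
width: 0.0504
```

```bash
python3 -c "
from nav import *
plan(-.135,-.0545,.183,-np.pi/2)
print(R.from_euler('xyz',arm.get_state()['ee_rot']).as_euler('ZYX',degrees=True)[0])"
```

```text
jig pos now [-134.8  -54.4] z 183.3 force [-0.  -0.3 -0.8] t 11.4 q [ 0.37  0.41 -0.51 -0.   -0.66  0.44]
turn units [ 0.    0.   -0.02] shift after turn [0.   0.01 0.01]
-43.964249612907516
```

Request:
carry_out(
  targets=[
    [[0,0,0,0.5,0,0,0.15],[0,0,0,0.5,0,-0.5,0.15],[0,0,0,0,0,-1,0.15],[0,0,0,0,0,-1,0.15],[0,0,1,0,0,-1,0.15],[0,0,1,0,0,-1,0.15],[0,0,1,0,0,-1,0.15],[0,0,1,0,0,-1,0.15],[0,0,1,0,0,-1,0.15],[0,0,1,0,0,-1,0.15],[0,0,1,0,0,-1,0.15],[0,0,1,0,0,-1,0.15],[0,0,1,0,0,-0.5,0.0],[0,0,1,0,0,0,0.0],[0,0,1,0,0,0,0.0],[0,0,0.25,-0.5,0,0,0.0],[0,0,0,-1,1,0,0.0],[0,0,0,-1,1,0,0.0],[0,0,0,-0.5,0.8,0,0.0],[0,0,0,0,0,0,0.0]],
  ],
)

```text
t: 13.9
eef_pos: [0.575, 0.0939, 0.4593]
ee_rot: [-3.141, 0.001, -2.337]
force: [0.3, 1.1, -0.1]
width: 0.044
```

```bash
cat > meas.py <<'E'
from ortho import *; from nav import *
def meas(tag):
    cm=arm.camera_model('wrist');p,d=snap('wrist',tag+'.png')
    s=.0005
    # jig-frame ortho at z=.016: rows jig x from +60 to -200, cols y +80..-80
    xs=np.arange(.06,-.21,-s); ys=np.arange(.09,-.09,-s)
    def orth(z):
        X,Y=np.meshgrid(xs,ys,indexing='ij'); W=np.stack([J[0]+c_*X-s_*Y,J[1]+s_*X+c_*Y,np.full_like(X,z)],-1)
        uv=proj(cm,W).reshape(X.shape+(2,)).astype(np.float32); return cv2.remap(p,uv[...,0],uv[...,1],cv2.INTER_LINEAR)
    import nav; c_,s_=nav.c,nav.s
    o=orth(.016); hsv=cv2.cvtColor(o,cv2.COLOR_RGB2HSV)
    m=((hsv[...,1]<30)&(hsv[...,2]>150)).astype(np.uint8); m=cv2.morphologyEx(m,cv2.MORPH_OPEN,np.ones((9,9)))
    k=max(cv2.findContours(m,cv2.RETR_EXTERNAL,cv2.CHAIN_APPROX_NONE)[0],key=cv2.contourArea); r=cv2.minAreaRect(k); b=cv2.boxPoints(r)
    a=r[2]; a=(a+45)%90-45
    print('plate jig x,y mm',((.06-r[0][1]*s)*1e3).__round__(1),((.09-r[0][0]*s)*1e3).__round__(1),'size',(np.array(r[1])*s*1e3).round(1),'yaw deg',round(-a,2))
    o2=orth(.032); cv2.polylines(o,[b.astype(int)],True,(255,0,0),1)
    cv2.imwrite('pics/'+tag+'o.png',np.hstack([o,o2])[:,:,::-1])
E
python3 -c "
from meas import *
meas('w5'); plan(-.213,0,.183,np.pi)"
```

```text
plate jig x,y mm -147.8 4.1 size [89.2 99.3] yaw deg -3.27
jig pos now [-59.5  -9.6] z 459.2 force [-0.7 -0.6 -0.2] t 13.95 q [ 0.5   0.18 -0.11  0.   -1.28 -1.26]
turn units [-0.    0.   -0.01] shift after turn [ 6.14  0.38 11.05]
```

View pics/w5o.png

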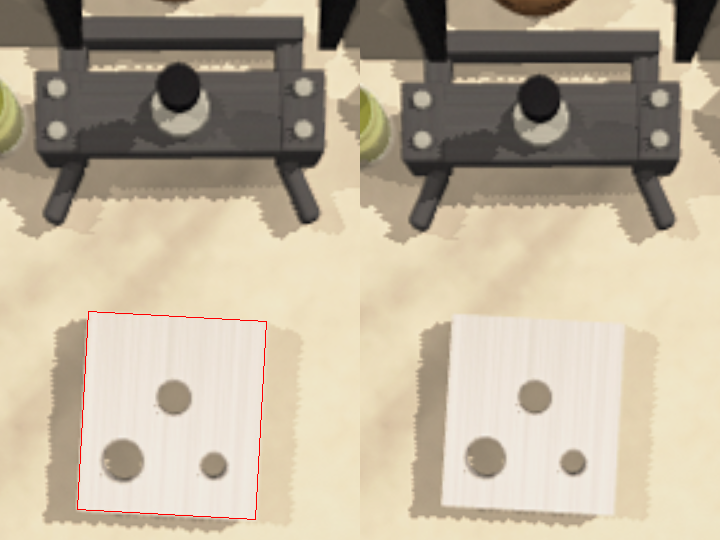

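Request:
carry_out(
  targets=[
    [[0,0,0,0.93,0.08,1,0],[0,0,0,0.93,0.08,1,0],[0,0,0,0.93,0.08,1,0],[0,0,0,0.93,0.08,1,0],[0,0,0,0.93,0.08,1,0],[0,0,0,0.93,0.08,1,0],[0,0,0,0.92,0.06,1,0],[0,0,0,0,0,1,0],[0,0,0,0,0,1,0],[0,0,0,0,0,1,0],[0,0,0,0,0,1,0],[0,0,0,0,0,0.05,0],[0,0,0,0,0,0,0]],
  ],
)

```text
t: 15.58
eef_pos: [0.4529, -0.0146, 0.1829]
ee_rot: [-3.141, 0.0, -2.339]
force: [0.5, -0.3, 0.0]
width: 0.0443
```

```bash
python3 -c "
from meas import *
plan(-.140,0.001,.183,np.pi)"
```

```text
jig pos now [-221.8    4. ] z 182.9 force [ 0.5 -0.3  0. ] t 15.575 q [ 0.41  0.28 -0.74  0.   -0.55 -1.17]
turn units [-0.    0.   -0.02] shift after turn [-3.27 -0.12 -0.  ]
```

Request:
carry_out(
  targets=[
    [[0,0,0,-0.2,0,0,0],[0,0,0,-0.17,0,0,0],[0,0,0,-0.1,0,0,0],[0,0,0,-0.1,0,0,0],[0,0,0,-0.1,0,0,0],[0,0,0,-0.2,0,0,0],[0,0,0,-0.2,0,0,0],[0,0,0,-0.2,-0.02,0,0],[0,0,0,-0.2,-0.02,0,0],[0,0,0,-0.2,-0.02,0,0],[0,0,0,-0.2,-0.02,0,0],[0,0,0,-0.2,-0.02,0,0],[0,0,0,-0.2,-0.02,0,0],[0,0,0,-0.2,-0.02,0,0],[0,0,0,-0.2,-0.02,0,0],[0,0,0,-0.2,0,0,0],[0,0,0,-0.2,0,0,0],[0,0,0,-0.2,0,0,0],[0,0,0,-0.2,0,0,0],[0,0,0,0,0,0,0]],
  ],
)

```text
t: 18.08
eef_pos: [0.5161, 0.0459, 0.1823]
ee_rot: [-3.141, 0.001, -2.338]
force: [1.4, -0.1, 0.2]
width: 0.0439
```

```bash
python3 -c "
from meas import *
plan(-.140,0.001,.183,np.pi)
snap('scene','s6.png');p=cv2.imread('pics/s6.png');cv2.imwrite('pics/s6c.png',cv2.resize(p[150:290,230:430],None,fx=4,fy=4))"
```

```text
jig pos now [-134.4    0.3] z 182.3 force [ 1.4 -0.1  0.2] t 18.075 q [ 0.47  0.36 -0.59  0.   -0.61 -1.24]
turn units [-0.    0.01 -0.02] shift after turn [ 0.22  0.03 -0.03]
```

View pics/s6c.png

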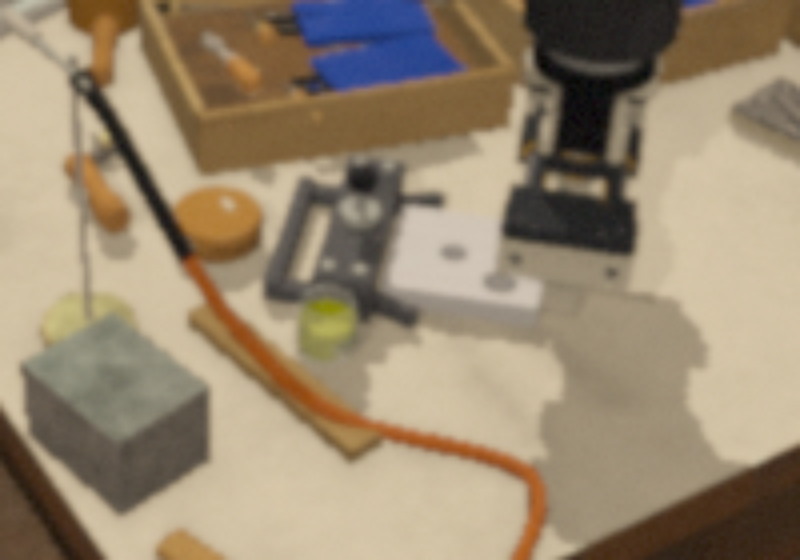

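The scene view shows the plate at (465,265) entering centrally between the guides, with the jar and box unmoved. I'll lift away for one precise look before the bridge.

Request:
carry_out(
  targets=[
    [[0,0,0,0.4,0,0,0],[0,0,0,0.2,0,-1,0],[0,0,0,0,0,-1,0],[0,0,0,0,0,-1,0],[0,0,0,0,0,-1,0],[0,0,0,-1,0,-1,0],[0,0,0,-1,0,-1,0],[0,0,0,-1,0,-1,0],[0,0,0,-1,0,-1,0],[0,0,0,-1,0,-1,0],[0,0,0,-0.6,0,-0.5,0],[0,0,0,0,0,0,0]],
  ],
)

```text
t: 19.62
eef_pos: [0.6025, 0.1356, 0.4202]
ee_rot: [-3.141, 0.001, -2.338]
force: [0.0, 0.1, -1.5]
width: 0.0436
```

```bash
python3 -c "
from meas import *
meas('w7'); plan(-.150,0.0,.183,np.pi)"
```

```text
plate jig x,y mm -75.3 2.1 size [89.4 95. ] yaw deg -0.36
jig pos now [-10.7   0.1] z 419.3 force [-0.8  0.4 -0.7] t 19.675 q [ 0.54  0.26 -0.1  -0.   -1.21 -1.3 ]
turn units [ 0.   -0.   -0.02] shift after turn [ 5.57 -0.    9.45]
```

View pics/w7o.png

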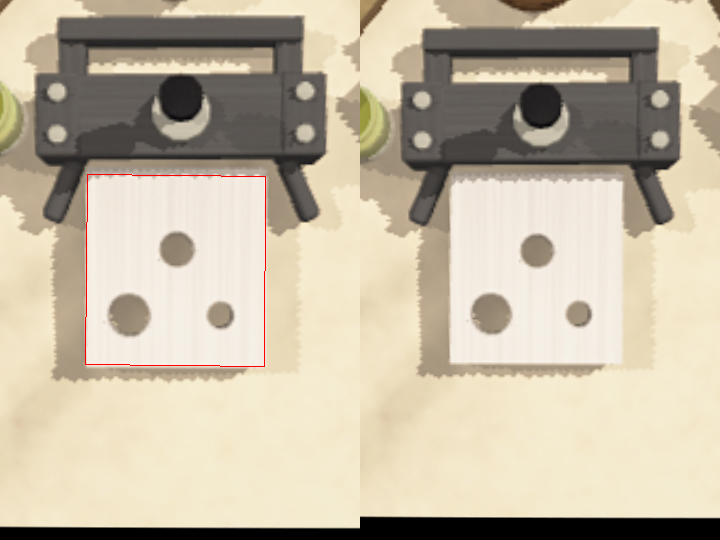

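Request:
carry_out(
  targets=[
    [[0,0,0,0.93,0.04,1,0],[0,0,0,0.93,0,1,0],[0,0,0,0.93,0,1,0],[0,0,0,0.93,0,1,0],[0,0,0,0.93,0,1,0],[0,0,0,0.92,0,1,0],[0,0,0,0,0,1,0],[0,0,0,0,0,1,0],[0,0,0,0,0,1,0],[0,0,0,0,0,0.45,0],[0,0,0,0,0,0,0],[0,0,0,-0.3,0,0,0],[0,0,0,-0.2,0,0,0],[0,0,0,-0.1,0,0,0],[0,0,0,-0.1,0,0,0],[0,0,0,-0.2,-0.02,0,0],[0,0,0,-0.2,-0.02,0,0],[0,0,0,-0.2,-0.02,0,0],[0,0,0,-0.2,-0.02,0,0],[0,0,0,0,0,0,0]],
  ],
)

```text
t: 22.18
eef_pos: [0.5331, 0.0621, 0.1834]
ee_rot: [-3.141, 0.001, -2.338]
force: [0.4, 0.4, 0.6]
width: 0.044
```

```bash
python3 -c "
from meas import *
plan(-.0685,-.001,.183,np.pi)"
```

```text
jig pos now [-111.    -0.8] z 183.4 force [0.4 0.4 0.6] t 22.175 q [ 0.48  0.38 -0.55  0.   -0.63 -1.25]
turn units [-0.    0.01 -0.02] shift after turn [-1.7  -0.01  0.02]
```

Request:
carry_out(
  targets=[
    [[0,0,0,-0.15,0,0,0],[0,0,0,-0.15,0,0,0],[0,0,0,-0.15,0,0,0],[0,0,0,-0.15,0,0,0],[0,0,0,-0.15,0,0,0],[0,0,0,-0.15,0,0,0],[0,0,0,-0.15,0,0,0],[0,0,0,-0.15,0,0,0],[0,0,0,-0.15,0,0,0],[0,0,0,-0.1,0,0,0]],
  ],
)

```text
t: 23.42
eef_pos: [0.5577, 0.0878, 0.1834]
ee_rot: [-3.142, 0.0, -2.338]
force: [-1.7, -2.7, 2.8]
width: 0.044
```

```bash
python3 -c "
from meas import *
plan(-.0685,-.001,.183,np.pi)"
```

```text
jig pos now [-75.4  -0.8] z 183.4 force [-1.7 -2.7  2.8] t 23.425 q [ 0.5   0.42 -0.49 -0.   -0.66 -1.27]
turn units [-0.    0.   -0.02] shift after turn [-0.28 -0.01  0.02]
```

Request:
carry_out(
  targets=[
    [[0,0,0,-0.06,0,0,0],[0,0,0,-0.06,0,0,0],[0,0,0,-0.06,0,0,0],[0,0,0,0,0,0,0]],
  ],
)

```text
t: 23.92
eef_pos: [0.5608, 0.091, 0.1834]
ee_rot: [-3.141, 0.0, -2.338]
force: [-1.2, -2.3, 1.7]
width: 0.0438
```

Request:
carry_out(
  targets=[
    [[0,0,0,-0.06,0,0,0],[0,0,0,-0.06,0,0,0],[0,0,0,0,0,0,0]],
  ],
)

```text
t: 24.3
eef_pos: [0.5618, 0.0921, 0.1833]
ee_rot: [3.141, -0.003, -2.338]
force: [-5.1, -6.7, 6.6]
width: 0.0438
```

```bash
python3 -c "
from meas import *
plan(-.0685,-.001,.183,np.pi)
snap('scene','s8.png');p=cv2.imread('pics/s8.png');cv2.imwrite('pics/s8c.png',cv2.resize(p[150:290,230:430],None,fx=4,fy=4))"
```

```text
jig pos now [-69.5  -0.9] z 183.3 force [-5.1 -6.7  6.6] t 24.3 q [ 0.51  0.43 -0.47  0.   -0.67 -1.27]
turn units [ 0.   -0.02 -0.02] shift after turn [-0.04 -0.01  0.01]
```

View pics/s8c.png

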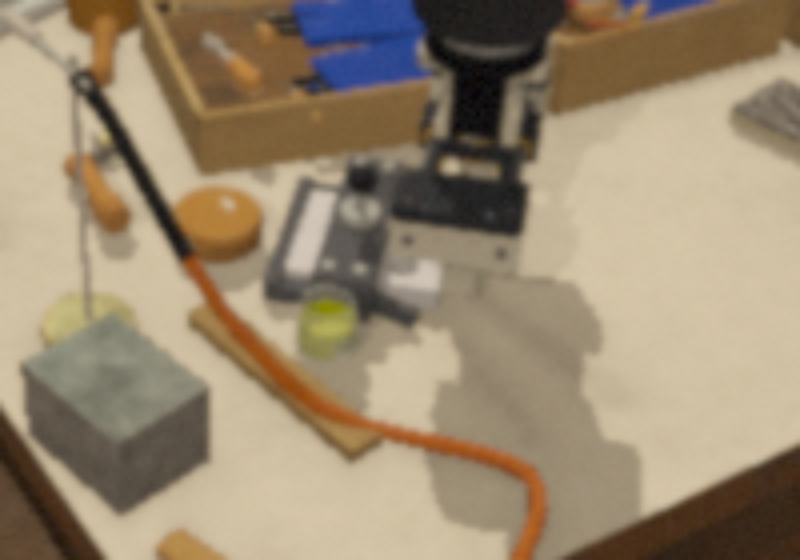

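The force is rising at the expected spot, and white plate fills the bridge window. I'll add a little more to confirm the fence.

Request:
carry_out(
  targets=[
    [[0,0,0,-0.06,0,0,0],[0,0,0,0,0,0,0],[0,0,0,0,0,0,0]],
  ],
)

```text
t: 24.72
eef_pos: [0.5622, 0.0923, 0.1833]
ee_rot: [3.14, -0.005, -2.339]
force: [-6.7, -10.3, 8.9]
width: 0.0436
```

```bash
python3 -c "
from meas import *
plan(-.0685,-.001,.183,np.pi)"
```

```text
jig pos now [-69.   -0.9] z 183.3 force [ -6.7 -10.3   8.9] t 24.725 q [ 0.51  0.43 -0.47  0.   -0.68 -1.27]
turn units [ 0.01 -0.04 -0.02] shift after turn [-0.02 -0.    0.01]
```

Request:
carry_out(
  targets=[
    [[0,0,0,0.3,0,0,0],[0,0,0,0.5,0,0,0],[0,0,0,0,0,-1,0],[0,0,0,0,0,-1,-1],[0,0,0,0,0,-1,-1],[0,0,0,-0.5,0,-1,-1],[0,0,0,-1,0,-1,-1],[0,0,0,-1,0,-1,-1],[0,0,0,-1,0,-1,-1],[0,0,0,-1,0,-1,-1],[0,0,0,-1,0,-1,-1],[0,0,0,0,0,-0.5,-1],[0,0,0,0,0,0,-1]],
  ],
)

```text
t: 26.35
eef_pos: [0.645, 0.1785, 0.4215]
ee_rot: [-3.141, 0.002, -2.338]
force: [-0.3, -0.3, 0.1]
width: 0.0004
```

```bash
python3 -c "
from meas import *
meas('w9'); plan(0,0.0,.255,np.pi); cm=arm.camera_model('wrist');print([(np.round(x['point']).tolist(),round(x['conf'],2),w2j(onz(cm,x['point'],.071)).round(4)) for x in arm.landmark_of('wrist','knob_top')])"
```

```text
plate jig x,y mm -43.4 -0.0 size [89.2 31.8] yaw deg -0.36
jig pos now [50.1 -1. ] z 420.6 force [-0.3 -0.5 -0.1] t 26.4 q [ 0.56  0.34  0.02 -0.   -1.25 -1.33]
turn units [ 0.    0.   -0.02] shift after turn [2.01 0.04 6.62]
[([139.0, 285.0], 0.59, array([-0.0032,  0.0018]))]
```

View pics/w9o.png

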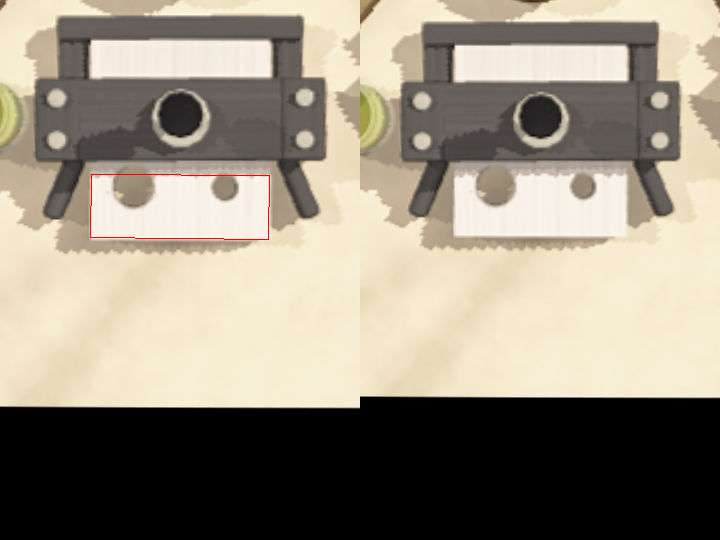

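View pics/w9.png

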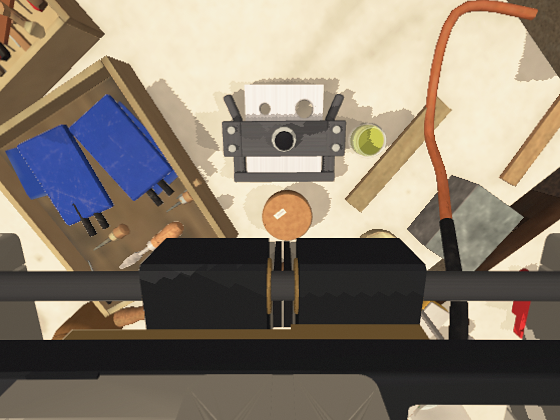

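The plate's tail edge is at -59.5 mm (nominal -59), y ≈ 0 and yaw ≈ -0.4°, with no gap at the fence, so it is home. The knob at (284,138) is still up. Now I press it with shut fingers.

Request:
carry_out(
  targets=[
    [[0,0,0,0.7,0.06,0.6,-1],[0,0,0,0.7,0,1,-1],[0,0,0,0.65,0,1,-1],[0,0,0,0,0,1,-1],[0,0,0,0,0,1,-1],[0,0,0,0,0,1,-1],[0,0,0,0,0,0.8,-1],[0,0,0,0,0,0,-1],[0,0,0,0,0,0,-1]],
  ],
)

```text
t: 27.58
eef_pos: [0.6087, 0.1426, 0.2614]
ee_rot: [-3.141, 0.0, -2.338]
force: [-0.0, -0.0, -0.2]
width: 0.0006
```

```bash
python3 -c "
from meas import *
plan(0,0.0,.234,np.pi)"
```

```text
jig pos now [-0.6  0.3] z 261.4 force [-0.  -0.  -0.2] t 27.575 q [ 0.54  0.4  -0.28  0.   -0.89 -1.31]
turn units [-0.    0.   -0.02] shift after turn [-0.02 -0.01  1.1 ]
```

Request:
carry_out(
  targets=[
    [[0,0,0,0,0,0.2,-1],[0,0,0,0,0,0.1,-1],[0,0,0,0,0,0.1,-1],[0,0,0,0,0,0.1,-1],[0,0,0,0,0,0.1,-1],[0,0,0,0,0,0.1,-1],[0,0,0,0,0,0.1,-1],[0,0,0,0,0,0.1,-1]],
  ],
)

```text
t: 28.58
eef_pos: [0.6087, 0.1429, 0.2384]
ee_rot: [-3.141, 0.0, -2.338]
force: [-1.7, 0.2, 3.9]
width: 0.0004
```

Request:
carry_out(
  targets=[
    [[0,0,0,0,0,0.1,-1],[0,0,0,0,0,0.1,-1],[0,0,0,0,0,0.05,-1],[0,0,0,0,0,0,-1]],
  ],
)

```text
t: 29.08
eef_pos: [0.6088, 0.1429, 0.2339]
ee_rot: [-3.141, 0.001, -2.337]
force: [-5.1, 0.0, 17.2]
width: 0.0007
```

```bash
python3 -c "
from meas import *
plan(0,0.0,.234,np.pi)"
```

```text
jig pos now [-0.3  0.4] z 233.9 force [-5.1  0.  17.2] t 29.075 q [ 0.54  0.43 -0.31  0.   -0.83 -1.31]
turn units [-0.01  0.01 -0.02] shift after turn [-0.01 -0.02 -0.01]
```

The force rose to 17 N with the tips at 55.9 mm, so the pin has bottomed at full depth. I'll lift off and check.

Request:
carry_out(
  targets=[
    [[0,0,0,0,0,-0.5,-1],[0,0,0,0,0,-1,-1],[0,0,0,0,0,-1,-1],[0,0,0,0,0,-1,-1],[0,0,0,0,0,-1,-1],[0,0,0,-0.5,0,-1,-1],[0,0,0,-1,0,-1,-1],[0,0,0,-0.5,0,-1,-1],[0,0,0,0,0,0,-1],[0,0,0,0,0,0,-1]],
  ],
)

```text
t: 30.32
eef_pos: [0.643, 0.1787, 0.4187]
ee_rot: [3.141, -0.001, -2.338]
force: [-1.0, -0.6, 0.3]
width: 0.0005
```

```bash
python3 -c "
from meas import *
meas('w10'); plan(0,0.0,.234,np.pi)
snap('scene','s10.png');p=cv2.imread('pics/s10.png');a=p[150:290,230:430];b=cv2.imread('pics/s8.png')[150:290,230:430]
cv2.imwrite('pics/s10c.png',cv2.resize(np.hstack([a[20:110,30:130],b[20:110,30:130]]),None,fx=4,fy=4,interpolation=cv2.INTER_CUBIC))
cm=arm.camera_model('wrist');p,d=arm.grab_frame('wrist')
for z in (.056,.071):
  u,v=proj(cm,np.r_[j2w(0,0),z])[0]; print(z,u,v,end=' ')
T=np.array(cm['world_from_camera']);o=T[:3,3]
u,v=proj(cm,np.r_[j2w(0,0),.056])[0].round().astype(int)
K=np.array(cm['camera_matrix'])
for k in [(v,u),(v+2,u),(v-2,u)]:
  _,r=ray(cm,k); print('knob z',(o+r*d[k])[2])
"
```

```text
plate jig x,y mm -43.4 -0.0 size [89.1 31.8] yaw deg -0.35
jig pos now [49.1  0.5] z 418.5 force [-0.5 -0.1 -1. ] t 30.375 q [ 0.56  0.34  0.01 -0.   -1.25 -1.33]
turn units [ 0.01 -0.01 -0.02] shift after turn [ 1.96 -0.02  7.38]
0.056 282.0452192888492 142.88561923307054 0.071 282.04200502396463 143.92470040116126 knob z 0.055594248459406415
knob z 0.056019797937753746
knob z 0.054854025255393735
```

View pics/s10c.png

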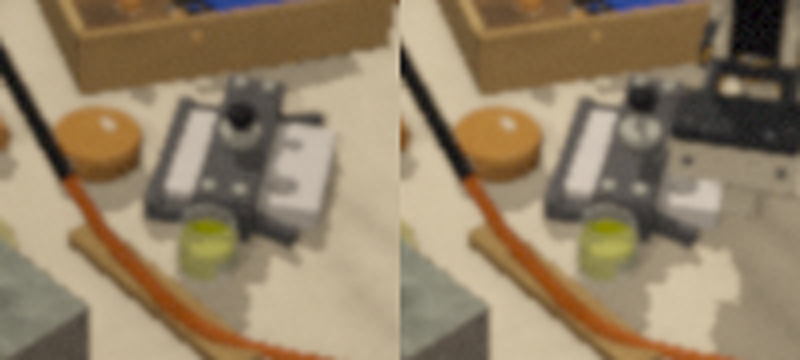

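View pics/w10o.png

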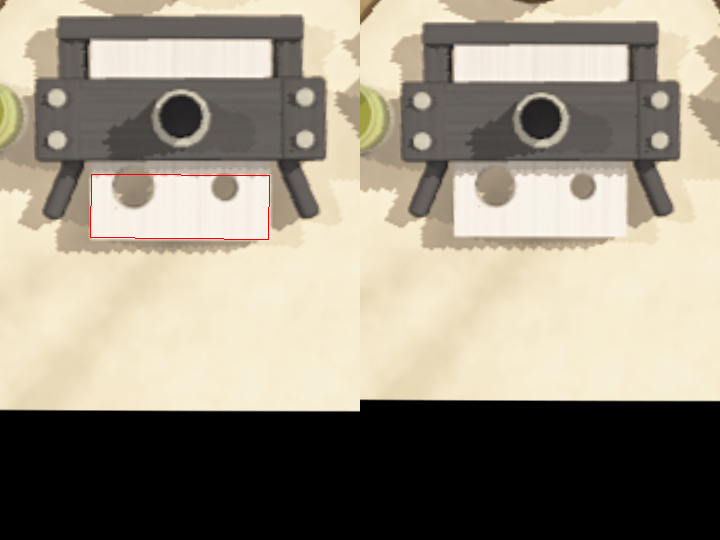

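The knob is down at about 55.5 mm (scene crop (240,115), lower than before). The plate hasn't moved and is still home; the box and jar stand where they were. Handing in.

```bash
python3 -c "
from h import *
print(arm.job_done())"
```

```text
the job is handed in; nothing more can be done
None
```

The die plate is home against the back fence and the knob is pressed fully down. I handed the job in at about 30 s; the interface gives no verdict.

**How it was done:** I squared the plate with a fingertip push on its side. Then I pushed its tail with both fingertips, through the guides and under the bridge, until the force rose to about 12 N and it stopped. The knob was pressed with the fingers shut.

**Last checks:**
- **Plate:** its tail edge is at jig x ≈ -59.5 mm (nominal -59), y ≈ 0 and yaw ≈ -0.4°. It did not move when the pin went in.
- **Pin:** it stopped with the fingertips at 55.9 mm, and the depth picture put the knob top at 55–56 mm (nominal 56).
- **Surroundings:** the wax box and flux jar look unmoved in the pictures, and the arm is clear of everything.

**Disagreements:**
- **Knob position:** the network placed the knob about 3 mm off from my jig fit. I followed the fit, and the press went in cleanly.
- **Outline fit:** once the plate was under the bridge, the fit saw only its exposed tail, so its centre reading (-43 mm) is not valid. I judged position from the tail edge instead.

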